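Dig the walnut blank out of the stock tray and set it on the planing board

ROBOT

A 6-joint arm with a two-finger parallel gripper is mounted at the origin on a cart in front of the work surface, level with it; the furniture and walls round the work are solid. World frame = base frame: x ahead of the robot, y to its left, z up, the work surface at z = 0. Lengths are in m, angles in rad, forces in N, time in s.
With the tool pointing down it reaches from about 0.325 to 0.85 m from the base axis. Payload 4.4 kg.
Tool frame: the origin (TCP) lies at the very end of the fingers, on their centre line; the grasp point (between the pads) lies 19 mm behind it; z points along the fingers, y is the line along which they close (so a half turn about z gives the same grasp; the last joint's range is limited). The gripper opens to 94 mm and grips with 3 to 60 N. Pads are 16 mm wide; open, the fingers measure 119 mm over their backs; the gripper's body (75 mm by 177 mm) begins 78 mm behind the grasp point.
Start: joints at [-1.357, 0.207, 1.542, -0, 1.393, -0.15], TCP at [0.205, -0.537, 0.169] pointing down, gripper open.
Joint ranges: [-2.73, 2.73], [-0.86, 2.22], [0.23, 2.46], [-1.11, 4.25], [0.08, 2.63], [-2.82, 2.82]. Speed limits (rad/s): [2.79, 2.79, 3.14, 3.14, 3.14, 3.14].

INTERFACE

Orientations are given as a unit quaternion [w, x, y, z].
In Python, from plant import env, cams, status, workorder gives the robot as it stands (env), with the cameras (cams), the readings (status) and the job (workorder).
- The arm moves only by the tool steer_hand, called after "Request:" as name([rows], argument=value, ...), one row to a line, values as JSON. Schema: {"type":"object","properties":{"moves":{"type":"array","items":{"type":"array","items":{"type":"array","items":{"type":"number"},"minItems":4,"maxItems":4},"minItems":1,"maxItems":20},"minItems":1,"maxItems":1},"jaw":{"type":"number"},"only":{"type":"string"},"quiet":{"type":"boolean"},"lines":{"type":"string"}},"required":["moves"],"additionalProperties":false}. moves is a list that holds a single list of rows (three levels of brackets), with 1 to 20 rows, each of 4 numbers: dx, dy, dz in m, then a turn about the tool's z in rad; each row is the pose to reach, as a shift and turn from the pose commanded when the call began, along the tool's axes at that moment; what a row does not reach only later rows make up. A row lasts 1/12 s, in which the tool goes at most 0.0417 m and 0.125 rad, less where a joint would pass 70% of its speed; a pose out of reach is approached as far as the arm can. jaw is the finger opening in m, set as the call begins (left out keeps the last). The fingers move at their own pace and stop on an object; the grip force is fixed at half the most. Time passes only in rows, so rows that do not move let the fingers close. The tool returns the time, the measured TCP pose, the force, the opening and the grip force at its end. only (a regular expression) keeps the lines of the reply that match it, lines (a string "A,B") keeps lines A to B, and quiet returns only ok. Input that does not fit is refused with a message, and nothing moves.
- status.get_state(): the state, without advancing time (a new reading comes with each control period).
- cams.capture(name): name is "side" or "top" or "wrist"; returns the picture (420x560x3 uint8, blue, green, red); there is no depth.
- cams.camera_model(name): a dict with "K" (3x3 intrinsics, pixels), "extrinsics" (4x4, takes a point from camera to world coordinates); the wrist camera has in their place "tool_from_camera" (4x4, takes a point from camera to tool coordinates, whose origin is the TCP and whose axes are the flange's). Camera axes: x right, y up, looking along -z (the intrinsics and any distortion apply to the point x, -y, -z); pixel columns grow to the right and rows downward; lengths in m; the calibration is good to about 2 mm. A picture is of the moment at which its call begins: read the wrist's pose just before it. camera_model takes no time and is no camera call.
- workorder.sign_off(): hands the job in; it is judged then, once.
The state is a dict: "time": time; "qpos": joint angles; "dq": joint speeds; "joint_torque": joint torques, N m; "eef_pos": TCP position; "tool_rot": TCP orientation; "ft_force": force on the tool from outside, world axes, zero at the start; "moment": the same for the moment, N m; "grip_width": finger opening in m; "gripper_force": force on a finger pad.
Only numpy, scipy, OpenCV 4.12 (cv2) and the standard library are available. Lean on these libraries where they do the work, as an engineer would, in place of code of your own. Each camera call takes 0.05 s, during which the arm holds its last target. There are 200 camera calls.

TASK

Take the dark walnut pen blank out of the grey stock tray and lay it flat in the channel of the planing board, pushed right up against the end stop. Clear away whatever lies on top of it first, but every other piece of stock must stay in the tray. Set the pieces down rather than drop them, and leave the other things on the table undisturbed.

Things in the scene. Friction and masses are not known exactly. Their poses are not given: they have to be found in the camera images.
- walnut: The target: the one dark brown squared walnut pen blank, 26 x 142 x 23 mm; origin: centre of its underside, y along its length (142), x across (26), z up. About 0.1 kg. It lies on the tray's floor side by side with the two lower beech blanks; any of the three may be the middle one.
- walnut_mid (a point): The middle of the walnut blank (11.5 mm above its origin).
- beech_a: One of two light beech blanks lying on the tray's floor: squared light beech pen blank, 24 x 150 x 22 mm; origin: centre of its underside, y along its length, z up; 0.09 kg nominal. The three blanks on the floor lie roughly parallel to the tray's y, 56 mm apart centre to centre, about 30 mm clear between them.
- beech_b: The other light beech blank on the tray's floor: squared light beech pen blank, 24 x 150 x 22 mm; origin: centre of its underside, y along its length, z up; 0.09 kg nominal. 
- beech_top: A third light beech blank, which lies crosswise on top of all three floor blanks, on the -y half of them: squared light beech pen blank, 24 x 150 x 22 mm; origin: centre of its underside, y along its length, z up; 0.09 kg nominal. 
- offcut: A short light off-cut of wood, 30 x 62 x 28 mm (62 along its y); origin: centre of its underside, z up; about 0.04 kg. It lies crosswise on top, bridging the middle floor blank and the one on the tray's +x side, on their +y half, so it covers the walnut blank unless that lies on the tray's -x side.
- stock_tray: Stock tray, fixed: grey-painted open wooden box, outside 224 (x) x 336 (y) x 45 mm, walls and floor 8 mm thick (inside 208 x 320, walls 37 mm above the floor); origin: centre of its underside. The floor blanks lie in its middle; beyond their ends, at both y ends of the tray, a strip of floor about 83 mm wide is empty.
- planing_board: Planing board, fixed: pale plywood 100 (x) x 210 (y) x 16 mm; origin: centre of its underside. On its top two dark fences 8 mm high run along y from -75 to +80 mm; the channel between them is 34 mm wide, centred on x = 0. A dark stop block 24 mm high above the top closes it at +y, its face at y = +80 mm, so the blank's middle is at y = +9 mm when it touches.
- glue: Bystander: white glue bottle with an orange spout, 47 mm across, 126 mm tall, loose; origin: centre of its underside.
- cup: Bystander: grey-green cup, 68 mm across and tall, loose; origin: centre of its underside.
- wax: Bystander: round wax tin, 67 mm across, 22 mm high, loose; origin: centre of its underside.
- sander: Bystander: cork-brown sanding block, 56 x 92 x 27 mm, loose; origin: centre of its underside.

How it is judged:
On the way:
1. the walnut blank is lifted out of the stock tray (height (world z) of walnut_mid above 0.06 m), for 0.1 s.
At the end, for the whole second after the job is handed in: Walnut blank flat in the board's channel (middle within 6 mm of its centre line, aligned within 0.07 rad), its end within 4 mm of the stop; the three beech blanks and the off-cut inside the tray, their origins under 62 mm above its underside; all at rest and released (x of walnut_mid in the frame of planing_board between -0.006 and 0.006 m and y of walnut_mid in the frame of planing_board between 0.005 and 0.0115 m and z of walnut_mid in the frame of planing_board between 0.023 and 0.032 m and angle between the y axis of walnut and the y axis of planing_board, either way round below 0.07 rad and linear speed of each of walnut, beech_a, beech_b, beech_top, offcut below 0.02 m/s and x of beech_a in the frame of stock_tray between -0.104 and 0.104 m and y of beech_a in the frame of stock_tray between -0.16 and 0.16 m and z of each of beech_a, beech_b, beech_top, offcut in the frame of stock_tray below 0.062 m and x of beech_b in the frame of stock_tray between -0.104 and 0.104 m and y of beech_b in the frame of stock_tray between -0.16 and 0.16 m and x of beech_top in the frame of stock_tray between -0.104 and 0.104 m and y of beech_top in the frame of stock_tray between -0.16 and 0.16 m and x of offcut in the frame of stock_tray between -0.104 and 0.104 m and y of offcut in the frame of stock_tray between -0.16 and 0.16 m); the robot touches nothing.
It fails at once if a bystander (glue bottle, cup, wax tin, sanding block) is moved by more than 15 mm (distance of any of glue, cup, wax, sander from where it was at the start of the episode above 0.015 m).
It fails at once if a piece of stock is dropped or thrown (faster than 0.75 m/s out of the fingers) ((linear speed of walnut above 0.75 m/s and contact force between the fingers and walnut below 0.1 N) or (linear speed of beech_a above 0.75 m/s and contact force between the fingers and beech_a below 0.1 N) or (linear speed of beech_b above 0.75 m/s and contact force between the fingers and beech_b below 0.1 N) or (linear speed of beech_top above 0.75 m/s and contact force between the fingers and beech_top below 0.1 N) or (linear speed of offcut above 0.75 m/s and contact force between the fingers and offcut below 0.1 N)).
It also fails if it takes over 70 s, if anything falls off the work surface, if the arm or the gripper's body presses on something with over 40 N, if the wrist force passes 120 N, or if a joint passes its speed limit or range.

## Working session

There is one attempt and no reset: what is moved stays moved. The work goes in short steps, Python scripts to look and compute and a tool call to move; the robot and the scene stay as the last step left them, time stands still between calls to the robot, and variables do not carry over. Pictures are saved under pics/ and viewed, at most 10 in all, crops included, and the job is handed in when it is done.

```bash
ls; mkdir -p pics
```

Run:
```python
from plant import env, cams, status, workorder
import cv2,numpy as np
s=status.get_state();print(s['time'],s['eef_pos'],s['tool_rot'],s['grip_width'])
for n in("top","side"):
    cv2.imwrite(f'pics/{n}0.png',cams.capture(n));m=cams.camera_model(n);print(n,np.round(m['K'],1).tolist(),np.round(m['extrinsics'],3).tolist(),[k for k in m])
print(cams.camera_model("wrist"))
```

```text
pics
plant.py
0.0 [ 0.20442557 -0.53650758  0.16823047] [-1.10174105e-03  9.83499305e-01  1.80908549e-01 -2.77575494e-05] 0.09389484735895012
top [[536.8, 0.0, 270.6], [0.0, 536.8, 207.1], [0.0, 0.0, 1.0]] [[-0.024, 0.995, -0.094, 0.443], [-1.0, -0.023, 0.016, 0.006], [0.014, 0.094, 0.995, 1.398], [0.0, 0.0, 0.0, 1.0]] ['K', 'extrinsics']
side [[413.6, 0.0, 282.2], [0.0, 413.6, 211.8], [0.0, 0.0, 1.0]] [[-0.955, 0.11, -0.276, 0.309], [-0.297, -0.367, 0.882, 0.787], [-0.005, 0.924, 0.383, 0.423], [0.0, 0.0, 0.0, 1.0]] ['K', 'extrinsics']
{'K': array([[319.6318836 ,   0.        , 280.49216771],
       [  0.        , 319.6318836 , 209.76651548],
       [  0.        ,   0.        ,   1.        ]]), 'tool_from_camera': array([[-1.36805920e-03,  9.73308162e-01,  2.29498038e-01,
         6.72334030e-02],
       [ 9.99998869e-01,  1.47504230e-03, -2.94612824e-04,
         8.41747519e-04],
       [-6.25268381e-04,  2.29497375e-01, -9.73309079e-01,
        -2.15459074e-01],
       [ 0.00000000e+00,  0.00000000e+00,  0.00000000e+00,
         1.00000000e+00]])}
```

View pics/top0.png

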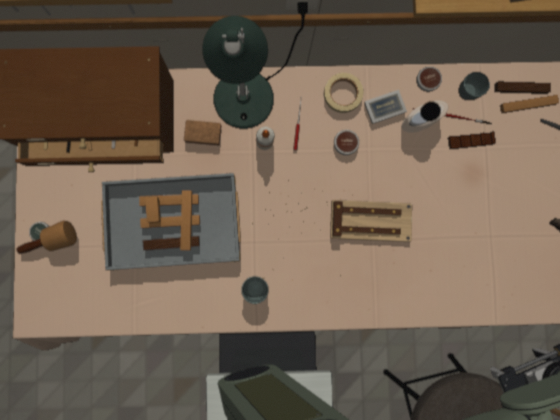

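View pics/side0.png

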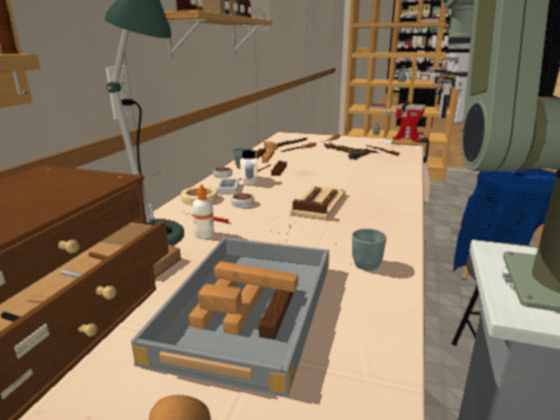

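The walnut (143–200, 243 in top) is the tray's −x blank. The beech_top at (186, 190–249) crosses it and the off-cut at (152, 210) does not cover it. The board is at (372, 221) with its stop at the left end, towards +y.

Create h.py:
```python
import cv2,numpy as np
from plant import env, cams, status, workorder
from scipy.spatial.transform import Rotation as R
def pose():
    s=status.get_state(); w,x,y,z=s['tool_rot']; T=np.eye(4); T[:3,:3]=R.from_quat([x,y,z,w]).as_matrix(); T[:3,3]=s['eef_pos']; return T
def grab(n,name):
    T=pose(); im=cams.capture(n); cv2.imwrite(f'pics/{name}.png',im); m=cams.camera_model(n)
    E=T@m['tool_from_camera'] if n=='wrist' else m['extrinsics']
    np.savez(f'pics/{name}.npz',K=m['K'],E=E,T=T); return im
def rays(name,px):
    d=np.load(f'pics/{name}.npz'); p=np.c_[np.atleast_2d(px).astype(float),np.ones(len(np.atleast_2d(px)))]
    c=(np.linalg.inv(d['K'])@p.T).T*[1,-1,-1]; return d['E'][:3,3],c@d['E'][:3,:3].T
def onz(name,px,z):
    o,r=rays(name,px); return o+r*((z-o[2])/r[:,2])[:,None]
def tri(a,pa,b,pb):
    out=[]
    oa,ra=rays(a,pa);ob,rb=rays(b,pb)
    for u,v in zip(ra,rb):
        k=np.linalg.lstsq(np.c_[u,-v],ob-oa,rcond=None)[0]; P,Q=oa+k[0]*u,ob+k[1]*v
        out.append(np.r_[(P+Q)/2,np.linalg.norm(P-Q)])
    return np.array(out)
def go(tcp,yawx=None):
    """print shift in tool axes to world tcp, and turn making tool x point at yaw"""
    T=pose(); d=T[:3,:3].T@(np.array(tcp)-T[:3,3]); t=None
    if yawx is not None: t=np.arctan2(T[1,0],T[0,0])-yawx
    print('shift',np.round(d,4),'turn',t)
```

Run:
```python
from h import *
np.set_printoptions(precision=3,suppress=True)
grab('top','t')
print('tray',onz('t',[(105,180),(235,175),(239,263),(109,268)],.045))
print('btop',onz('t',[(186,191),(186,249)],.052)); print('wal',onz('t',[(143,244),(200,242)],.031))
print('board',onz('t',[(333,201),(411,205),(409,241),(331,237)],.016))
T=pose();print(T[:3,:3])
go([.42,.30,.32],0.)
```

```text
tray [[0.65  0.402 0.045]
 [0.655 0.072 0.045]
 [0.432 0.066 0.045]
 [0.428 0.391 0.045]]
btop [[0.616 0.196 0.052]
 [0.47  0.198 0.052]]
wal [[0.486 0.309 0.031]
 [0.488 0.165 0.031]]
board [[ 0.586 -0.179  0.016]
 [ 0.571 -0.381  0.016]
 [ 0.478 -0.372  0.016]
 [ 0.493 -0.17   0.016]]
[[ 0.935  0.356 -0.   ]
 [ 0.356 -0.935  0.002]
 [ 0.    -0.002 -1.   ]]
shift [ 0.499 -0.706 -0.15 ] turn 0.36377881561563497
```

Request:
steer_hand([
  [[0.1, -0.03, -0.08, 0.2], [0.439, -0.111, -0.08, 0.364], [0.439, -0.111, -0.08, 0.364], [0.439, -0.111, -0.08, 0.364], [0.439, -0.111, -0.08, 0.364], [0.439, -0.111, -0.08, 0.364], [0.439, -0.111, -0.08, 0.364], [0.439, -0.111, -0.08, 0.364], [0.439, -0.111, -0.08, 0.364], [0.439, -0.111, -0.08, 0.364], [0.439, -0.111, -0.08, 0.364], [0.439, -0.111, -0.08, 0.364], [0.439, -0.111, -0.08, 0.364], [0.439, -0.111, -0.08, 0.364], [0.439, -0.111, -0.08, 0.364], [0.439, -0.111, -0.08, 0.364]],
])

```text
time: 1.48
eef_pos: [0.5737, -0.2788, 0.2489]
tool_rot: [-0.0, 1.0, -0.001, -0.001]
ft_force: [0.2, 0.0, 0.2]
grip_width: 0.0938
gripper_force: 0.0
```

```bash
python3 -c "
from h import *
print(pose());grab('wrist','wb1')"
```

```text
[[ 9.99995530e-01 -2.68286624e-03 -1.32006210e-03  5.73696005e-01]
 [-2.68266793e-03 -9.99996390e-01  1.51977128e-04 -2.78796425e-01]
 [-1.32046507e-03 -1.48435161e-04 -9.99999117e-01  2.48883094e-01]
 [ 0.00000000e+00  0.00000000e+00  0.00000000e+00  1.00000000e+00]]
```

View pics/wb1.png

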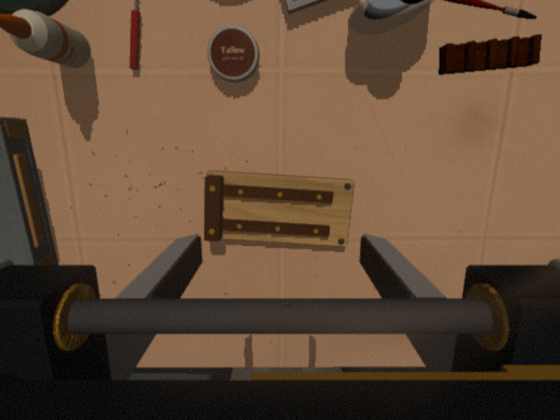

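The wrist view shows the board: the stop at (214, 208), fences along (223–333, 195) and (223–330, 229).

Request:
steer_hand([
  [[-0.02, -0.04, 0, 0], [-0.04, -0.08, 0, 0], [-0.05, -0.12, 0, 0], [-0.05, -0.14, 0, 0], [-0.05, -0.14, 0, 0], [-0.05, -0.14, 0, 0]],
])

```text
time: 2.03
eef_pos: [0.5248, -0.1376, 0.2499]
tool_rot: [0.001, 1.0, 0.0, 0.0]
ft_force: [0.1, 0.1, 0.1]
grip_width: 0.0939
gripper_force: 0.0
```

```bash
python3 -c "
from h import *
grab('wrist','wb2')"
```

Request:
steer_hand([
  [[-0.02, -0.3, 0, 0], [-0.02, -0.3, 0, 0], [-0.02, -0.3, 0, 0], [-0.02, -0.3, 0, 0], [-0.02, -0.3, 0, 0], [-0.02, -0.3, 0, 0], [-0.02, -0.3, 0, 0], [-0.02, -0.3, 0, 0], [-0.02, -0.3, 0, 0], [-0.02, -0.3, 0, 0], [-0.02, -0.3, 0, 0]],
])

```text
time: 3.0
eef_pos: [0.5062, 0.1604, 0.2491]
tool_rot: [0.001, 1.0, -0.001, -0.0]
ft_force: [0.7, 0.0, 0.4]
grip_width: 0.0942
gripper_force: 0.0
```

```bash
python3 -c "
from h import *
grab('wrist','wt1')"
```

Request:
steer_hand([
  [[0, -0.04, 0, 0], [0, -0.08, 0, 0], [0, -0.12, 0, 0], [0, -0.12, 0, 0], [0, -0.12, 0, 0], [0, -0.12, 0, 0]],
])

```text
time: 3.55
eef_pos: [0.506, 0.2809, 0.2491]
tool_rot: [0.001, 1.0, -0.001, -0.0]
ft_force: [-0.4, -0.4, 0.4]
grip_width: 0.0938
gripper_force: 0.0
```

```bash
python3 -c "
from h import *
grab('wrist','wt2')
a=[cv2.imread(f'pics/{n}.png')[0:300] for n in('wt1','wt2')]
cv2.imwrite('pics/c1.png',np.vstack(a))
cv2.imwrite('pics/c2.png',cv2.imread('pics/wb2.png')[100:300])"
```

```text
(no output)
```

View pics/c1.png

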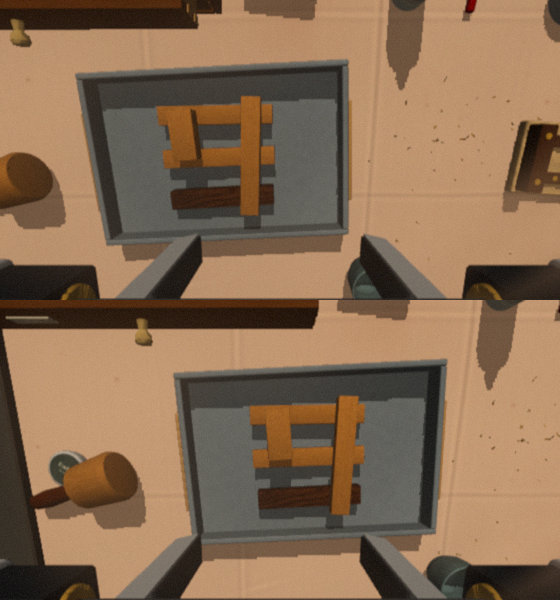

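Both tray views show beech_top upright at (250, 97–214) / (345, 97–214), and the walnut at (172–273, 197) / (259–360, 197).

Create seg.py:
```python
from h import *
np.set_printoptions(precision=4,suppress=True)
def box(m):
    p=cv2.findNonZero(m); b=cv2.boxPoints(cv2.minAreaRect(cv2.convexHull(p))); c=b.mean(0)
    return b[np.argsort(np.arctan2(b[:,1]-c[1],b[:,0]-c[0]))]   # TL,TR,BR,BL
def masks(name):
    h=cv2.cvtColor(cv2.imread(f'pics/{name}.png'),cv2.COLOR_BGR2HSV); return h
```

Run:
```python
from seg import *
roi={'wt1':(100,60,340,235),'wt2':(195,60,435,235)}
B={};W={}
for n,(a,b,c,d) in roi.items():
    h=masks(n); r=np.zeros(h.shape[:2],np.uint8); r[b:d,a:c]=255
    # sample
    x0=250 if n=='wt1' else 345
    print(n,'bar',h[130,x0],'blank',h[155,x0-50 if n=='wt1' else x0-45],'wal',h[197,x0-40],'floor',h[225,x0-40])
    m=cv2.inRange(h,(5,120,110),(22,255,255))&r
    bar=cv2.morphologyEx(m,cv2.MORPH_OPEN,np.ones((70,3),np.uint8))
    B[n]=box(bar); print('bar',B[n].tolist(),np.count_nonzero(bar))
    w=cv2.inRange(h,(0,90,15),(25,255,105))&r; w[:180]=0
    w=cv2.morphologyEx(w,cv2.MORPH_OPEN,np.ones((5,5),np.uint8))
    W[n]=box(w); print('wal',W[n].tolist(),np.count_nonzero(w))
    cv2.imwrite(f'pics/m_{n}.png',bar|w//2)
print('bar',tri('wt1',B['wt1'],'wt2',B['wt2'])); print('wal',tri('wt1',W['wt1'],'wt2',W['wt2']))
for n in B: print(n,onz(n,B[n],.052),onz(n,W[n],.031))
a=[]
for n in B:
    im=cv2.imread(f'pics/{n}.png'); 
    cv2.polylines(im,[np.int32(np.round(B[n])),np.int32(np.round(W[n]))],True,(255,255,0),1)
    x=roi[n][0]; a.append(cv2.resize(im[80:230,x+40:x+190],None,fx=2.66,fy=2.66,interpolation=cv2.INTER_NEAREST))
cv2.imwrite('pics/c3.png',np.hstack(a)[:, :800])
```

```text
wt1 bar [ 15 200 145] blank [ 12 177  59] wal [ 10 191  56] floor [30 22 92]
bar [[241.0, 97.0], [258.0, 97.0], [258.0, 215.0], [241.0, 215.0]] 2112
wal [[170.52040100097656, 188.92759704589844], [272.3846435546875, 184.07691955566406], [273.3416748046875, 204.17420959472656], [171.4774169921875, 209.02488708496094]] 1672
wt2 bar [ 15 199 159] blank [ 15 205 148] wal [ 10 170  69] floor [ 30  15 102]
bar [[336.0, 97.0], [352.0, 97.0], [352.0, 215.0], [336.0, 215.0]] 1834
wal [[257.51611328125, 188.5632781982422], [359.5042724609375, 183.33311462402344], [360.54296875, 203.58753967285156], [258.5548095703125, 208.8177032470703]] 1695
bar [[0.6198 0.2093 0.0365 0.0006]
 [0.6202 0.188  0.0321 0.0006]
 [0.4729 0.1886 0.0673 0.0006]
 [0.4741 0.2099 0.0714 0.0007]]
wal [[0.5007 0.312  0.0266 0.0003]
 [0.507  0.1708 0.0259 0.0004]
 [0.48   0.1696 0.0328 0.0002]
 [0.4736 0.3106 0.0335 0.0005]]
wt1 [[0.6185 0.2075 0.052 ]
 [0.6184 0.1867 0.052 ]
 [0.4694 0.1897 0.052 ]
 [0.4695 0.2123 0.052 ]] [[0.5016 0.3104 0.031 ]
 [0.5076 0.1707 0.031 ]
 [0.4795 0.1696 0.031 ]
 [0.4733 0.3115 0.031 ]]
wt2 [[0.6179 0.2118 0.052 ]
 [0.6178 0.1922 0.052 ]
 [0.4687 0.1851 0.052 ]
 [0.4688 0.2064 0.052 ]] [[0.5013 0.3117 0.031 ]
 [0.508  0.1721 0.031 ]
 [0.4797 0.1691 0.031 ]
 [0.4728 0.3108 0.031 ]]
```

View pics/c3.png

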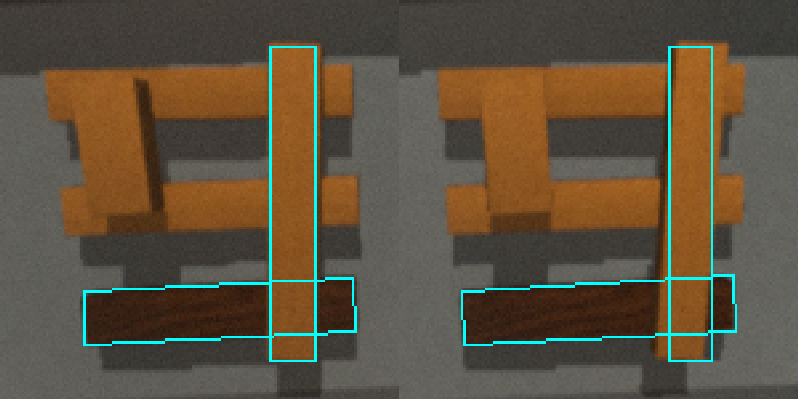

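View pics/c2.png

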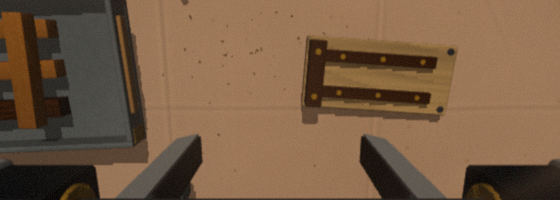

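Overlays fit: beech_top centre ≈ (0.5435, 0.198), top z ≈ 0.052. The walnut mid ≈ (0.490, 0.241), top z ≈ 0.030. c2 shows the board with its stop at (315, 70), fences (324–437) and (324–430). Going to beech_top.

Request:
steer_hand([
  [[0.02, 0.04, 0.02, 0], [0.038, 0.083, 0.06, 0], [0.038, 0.083, 0.1, 0], [0.038, 0.083, 0.13, 0], [0.038, 0.083, 0.16, 0], [0.038, 0.083, 0.18, 0], [0.038, 0.083, 0.2, 0], [0.038, 0.083, 0.21, 0], [0.038, 0.083, 0.214, 0], [0.038, 0.083, 0.214, 0], [0.038, 0.083, 0.214, 0]],
], jaw=0.06)

```text
time: 4.52
eef_pos: [0.5447, 0.1992, 0.0367]
tool_rot: [-0.0, 1.0, -0.001, 0.001]
ft_force: [0.1, 0.6, 0.7]
grip_width: 0.06
gripper_force: 0.0
```

Request:
steer_hand([
  [[0, 0, 0, 0], [0, 0, 0, 0], [0, 0, 0, 0], [0, 0, 0, 0], [0, 0, 0, 0], [0, 0, 0, 0]],
], jaw=0)

```text
time: 5.02
eef_pos: [0.5435, 0.1997, 0.0355]
tool_rot: [-0.0, 1.0, -0.0, 0.0]
ft_force: [0.1, 0.1, 0.5]
grip_width: 0.0235
gripper_force: 0.0Traceback (most recent call last):
```

Run:
```python
from seg import *
# board: dark-brown mask of stop+fences in both views
for n,(a,b,c,d) in {'wb1':(195,165,360,250),'wb2':(298,130,465,220)}.items():
    h=masks(n); m=cv2.inRange(h,(0,90,10),(14,255,95)); r=np.zeros_like(m); r[b:d,a:c]=255; m&=r
    st=cv2.morphologyEx(m,cv2.MORPH_OPEN,np.ones((40,5),np.uint8))
    b1=box(st); print(n,'stop',b1.tolist())
    f=m.copy(); f[:, :int(b1[:,0].max())+3]=0; f=cv2.morphologyEx(f,cv2.MORPH_OPEN,np.ones((4,15),np.uint8))
    k,l,s,ce=cv2.connectedComponentsWithStats(f)
    for i in range(1,k):
        if s[i,4]>300: q=box(np.uint8(l==i)*255); print('fence',q.round(1).tolist()); print(onz(n,q,.024))
    print(onz(n,b1,.040))
    y=np.array([60,195]); 
h=masks('wt1'); print('wt1 inner wall',onz('wt1',[(338,110),(338,150)],.045))
```

```text
  File "<stdin>", line 6, in <module>
  File "seg.py", line 4, in box
    p=cv2.findNonZero(m); b=cv2.boxPoints(cv2.minAreaRect(cv2.convexHull(p))); c=b.mean(0)
                                                          ~~~~~~~~~~~~~~^^^
cv2.error: OpenCV(4.12.0) /io/opencv/modules/imgproc/src/convhull.cpp:143: error: (-215:Assertion failed) total >= 0 && (depth == CV_32F || depth == CV_32S) in function 'convexHull'
```

Request:
steer_hand([
  [[0, 0, 0, 0], [0, 0, 0, 0], [0, 0, -0.01, 0], [0, 0, -0.02, 0], [0, 0, -0.04, 0], [0, 0, -0.06, 0], [0, 0, -0.06, 0], [0, 0, -0.06, 0]],
])

```text
time: 5.68
eef_pos: [0.5453, 0.2, 0.0977]
tool_rot: [-0.001, 1.0, -0.0, 0.002]
ft_force: [0.5, -0.8, 0.1]
grip_width: 0.0004
gripper_force: 0.0
```

Run:
```python
from seg import *
h=masks('wb1');print(h[208,206:232].tolist()); print(h[185:205,280].tolist())
print('wt1 inner wall',onz('wt1',[(340,110),(340,150)],.045),onz('wt1',[(274,155)],.03))
```

```text
[[11, 162, 55], [10, 164, 53], [11, 168, 56], [10, 172, 49], [12, 168, 53], [7, 146, 56], [9, 152, 52], [15, 165, 51], [12, 157, 52], [12, 199, 50], [14, 170, 48], [13, 155, 56], [13, 157, 57], [13, 155, 51], [11, 128, 40], [11, 170, 30], [17, 152, 47], [17, 148, 74], [17, 126, 107], [17, 147, 128], [15, 142, 131], [17, 146, 126], [16, 137, 130], [17, 137, 128], [17, 148, 124], [16, 137, 132]]
[[16, 147, 120], [18, 140, 122], [16, 145, 109], [16, 154, 76], [12, 168, 53], [15, 186, 48], [17, 187, 71], [18, 207, 95], [17, 218, 117], [20, 212, 114], [18, 216, 111], [16, 201, 94], [15, 173, 68], [13, 190, 51], [11, 143, 59], [17, 137, 67], [16, 150, 78], [17, 160, 83], [18, 150, 107], [17, 144, 122]]
wt1 inner wall [[0.6032 0.0844 0.045 ]
 [0.5538 0.0825 0.045 ]] [[0.5468 0.1681 0.03  ]]
```

Request:
steer_hand([
  [[-0.02, 0, -0.04, 0], [-0.04, 0, -0.08, 0], [-0.04, 0, -0.12, 0], [-0.04, 0, -0.15, 0], [-0.04, 0, -0.15, 0], [-0.04, 0, -0.15, 0]],
], jaw=0.094)

```text
time: 6.18
eef_pos: [0.5046, 0.1999, 0.2472]
tool_rot: [-0.0, 1.0, -0.0, 0.002]
ft_force: [-0.3, 0.1, 0.3]
grip_width: 0.0369
gripper_force: 0.0
```

```bash
python3 -c "
from h import *
im=grab('wrist','wt3'); im2=grab('side','s3')
cv2.imwrite('pics/c4.png',np.vstack([cv2.resize(im[50:250,150:450],None,fx=1.6,fy=1.6),cv2.resize(im2[230:390,130:370],None,fx=2,fy=1.75)[:280,:480]]))"
```

```text
(no output)
```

View pics/c4.png

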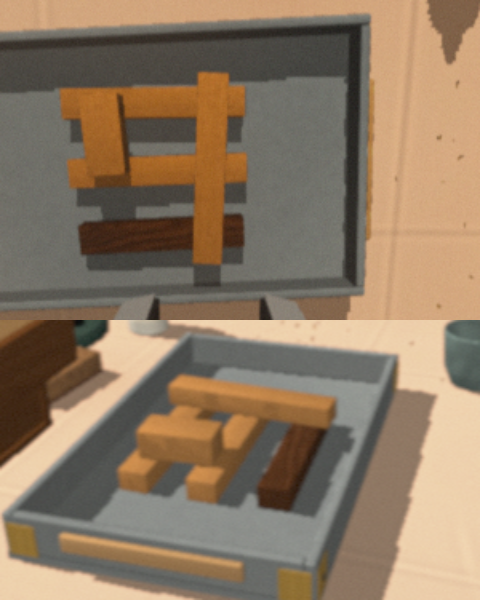

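Beech_top is still in place, crossing all three blanks (centre ~(210,168) in the upper crop). I probably lifted before the grip had built up. I'll remeasure it and retry with a longer close.

Run:
```python
from seg import *
B={}
for n,a,c in(('wt1',225,275),('wt3',262,300)):
    h=masks(n); m=cv2.inRange(h,(5,120,100),(22,255,255)); r=np.zeros_like(m); r[60:235,a:c]=255; m&=r
    rows=np.where((m>0).sum(1)>8)[0]; e=[]
    # clean rows: where bar stands alone (between blanks)
    for y in range(rows[0],rows[-1]+1):
        x=np.where(m[y])[0]
        if 12<=x[-1]-x[0]+1<=22: e.append((y,x[0],x[-1]+1))
    e=np.array(e); L=np.polyfit(e[:,0],e[:,1],1); Rr=np.polyfit(e[:,0],e[:,2],1); t,b=rows[0],rows[-1]+1
    B[n]=np.array([(np.polyval(L,t),t),(np.polyval(Rr,t),t),(np.polyval(Rr,b),b),(np.polyval(L,b),b)])-.5
    print(n,len(e),B[n].round(1).tolist()); print(onz(n,B[n],.052))
o=np.load('pics/wt1.npz')['E'][:3,3]-np.load('pics/wt3.npz')['E'][:3,3]; print('base',o)
print(tri('wt1',B['wt1'],'wt3',B['wt3']))
for n,(a,b,c,d) in {'wb1':(200,165,360,250),'wb2':(302,130,465,220)}.items():
    h=masks(n); m=cv2.inRange(h,(0,90,10),(25,255,85)); r=np.zeros_like(m); r[b:d,a:c]=255; m&=r
    st=cv2.morphologyEx(m,cv2.MORPH_OPEN,np.ones((35,5),np.uint8))
    b1=box(st); print(n,'stop',b1.tolist())
    f=m.copy(); f[:, :int(b1[:,0].max())+3]=0; f=cv2.morphologyEx(f,cv2.MORPH_CLOSE,np.ones((3,13),np.uint8)); f=cv2.morphologyEx(f,cv2.MORPH_OPEN,np.ones((5,25),np.uint8))
    k,l,s,ce=cv2.connectedComponentsWithStats(f)
    for i in range(1,k):
        if s[i,4]>300: q=box(np.uint8(l==i)*255); print('fence',q.round(1).tolist()); print(onz(n,q,.024))
    print(onz(n,b1,.040))
```

```text
wt1 79 [[240.5, 95.5], [260.2, 95.5], [257.7, 214.5], [240.5, 214.5]]
[[0.6202 0.208  0.052 ]
 [0.6201 0.184  0.052 ]
 [0.4701 0.1901 0.052 ]
 [0.4702 0.213  0.052 ]]
wt3 80 [[272.5, 94.5], [292.8, 94.5], [288.1, 214.5], [269.8, 214.5]]
[[0.6203 0.2091 0.052 ]
 [0.6203 0.1843 0.052 ]
 [0.4698 0.1896 0.052 ]
 [0.4698 0.2137 0.052 ]]
base [ 0.0025 -0.0393  0.0017]
[[0.6215 0.2093 0.0412 0.0002]
 [0.6206 0.1842 0.0482 0.0002]
 [0.4712 0.1897 0.0572 0.0003]
 [0.4681 0.214  0.0443 0.0004]]
wb1 stop [[205.0, 176.0], [222.0, 176.0], [222.0, 241.0], [205.0, 241.0]]
fence [[225.10000610351562, 184.0], [332.6000061035156, 190.60000610351562], [331.70001220703125, 206.0], [224.1999969482422, 199.39999389648438]]
[[ 0.5742 -0.2024  0.024 ]
 [ 0.5643 -0.3521  0.024 ]
 [ 0.5423 -0.3515  0.024 ]
 [ 0.5524 -0.2002  0.024 ]]
fence [[225.10000610351562, 219.10000610351562], [329.29998779296875, 223.89999389648438], [328.6000061035156, 237.60000610351562], [224.5, 232.8000030517578]]
[[ 0.5238 -0.2002  0.024 ]
 [ 0.516  -0.3489  0.024 ]
 [ 0.4954 -0.3486  0.024 ]
 [ 0.5034 -0.1984  0.024 ]]
[[ 0.5875 -0.1789  0.04  ]
 [ 0.5874 -0.2016  0.04  ]
 [ 0.4964 -0.1974  0.04  ]
 [ 0.4965 -0.1736  0.04  ]]
wb2 stop [[308.0, 140.0], [322.0, 140.0], [322.0, 201.0], [308.0, 201.0]]
fence [[325.1000061035156, 149.39999389648438], [436.3999938964844, 156.1999969482422], [435.5, 171.60000610351562], [324.20001220703125, 164.8000030517578]]
[[ 0.5727 -0.199   0.024 ]
 [ 0.5634 -0.3514  0.024 ]
 [ 0.5423 -0.3524  0.024 ]
 [ 0.5519 -0.1984  0.024 ]]
fence [[325.0, 186.0], [429.5, 190.1999969482422], [428.8999938964844, 204.3000030517578], [324.5, 200.10000610351562]]
[[ 0.5224 -0.2005  0.024 ]
 [ 0.5163 -0.3469  0.024 ]
 [ 0.4961 -0.3482  0.024 ]
 [ 0.5023 -0.2003  0.024 ]]
[[ 0.5854 -0.1742  0.04  ]
 [ 0.5854 -0.1924  0.04  ]
 [ 0.5044 -0.1947  0.04  ]
 [ 0.5044 -0.1757  0.04  ]]
```

Request:
steer_hand([
  [[0.02, 0.001, 0.04, 0.036], [0.04, 0.001, 0.08, 0.036], [0.04, 0.001, 0.12, 0.036], [0.04, 0.001, 0.15, 0.036], [0.04, 0.001, 0.18, 0.036], [0.04, 0.001, 0.2, 0.036], [0.04, 0.001, 0.21, 0.036], [0.04, 0.001, 0.212, 0.036], [0.04, 0.001, 0.212, 0.036], [0.04, 0.001, 0.212, 0.036]],
], jaw=0.05)

```text
time: 7.12
eef_pos: [0.5443, 0.1988, 0.0342]
tool_rot: [-0.0, 1.0, -0.018, 0.001]
ft_force: [-0.0, -0.4, 0.4]
grip_width: 0.0496
gripper_force: 0.0
```

Request:
steer_hand([
  [[0, 0, 0, 0], [0, 0, 0, 0], [0, 0, 0, 0], [0, 0, 0, 0], [0, 0, 0, 0], [0, 0, 0, 0], [0, 0, 0, 0], [0, 0, 0, 0], [0, 0, 0, 0]],
], jaw=0)

```text
time: 7.87
eef_pos: [0.5434, 0.1985, 0.0333]
tool_rot: [0.0, 1.0, -0.018, -0.0]
ft_force: [-0.7, 0.3, -0.1]
grip_width: 0.0002
gripper_force: 0.0
```

```bash
python3 -c "
from h import *
im=grab('side','s4'); im2=grab('wrist','w4')
cv2.imwrite('pics/c5.png',np.hstack([cv2.resize(im[180:380,150:350],None,fx=2,fy=2),cv2.resize(im2[100:400,130:430],(400,400))]))
d=np.load('pics/s4.npz'); P=d['T']@[0,0,0,1]; E=np.linalg.inv(d['E']); 
for p in (P,[.4698,.2015,.052,1],[.6203,.1965,.052,1]):
    c=(E@p)[:3]*[1,-1,-1]; u=d['K']@c; print(u[:2]/u[2])"
```

```text
[255.37070908 278.60285912]
[295.00492963 276.66752911]
[215.67347452 262.57197817]
```

View pics/c5.png

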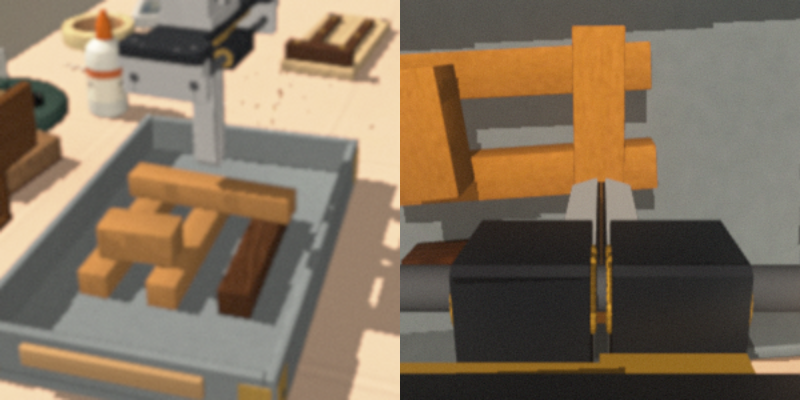

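```bash
python3 -c "
from h import *
d=np.load('pics/w4.npz');M=np.linalg.inv(cams.camera_model('wrist')['tool_from_camera'])
for z in(0,-.01,-.02,-.03,-.04,-.05):
    for x in (0,.008):
        c=(M@[x,0,z,1])[:3]*[1,-1,-1];u=d['K']@c;print(x,z,u[:2]/u[2])
S=np.load('pics/s4.npz')
for z in(0,-.01,-.02,-.03,-.04):
    p=S['T']@[0,0,z,1];c=(np.linalg.inv(S['E'])@p)[:3]*[1,-1,-1];u=S['K']@c;print(z,u[:2]/u[2])
print(status.get_state()['eef_pos'],status.get_state()['qpos'])
a=cv2.imread('pics/w4.png')[200:280,240:325];b=cv2.imread('pics/s4.png')[225:295,220:290]
cv2.imwrite('pics/c6.png',np.hstack([cv2.resize(a,(400,400)),cv2.resize(b,(400,400))]))
"
```

```text
0 0 [279.98321792 232.87128838]
0.008 0 [279.96338525 221.91722473]
0 -0.01 [279.97189045 237.31573994]
0.008 -0.01 [279.95105684 225.90069331]
0 -0.02 [279.95949104 242.18077997]
0.008 -0.02 [279.93755127 230.26451702]
0 -0.03 [279.94585996 247.52907549]
0.008 -0.03 [279.92269149 235.06590346]
0 -0.04 [279.93080411 253.43639388]
0.008 -0.04 [279.90626307 240.37413822]
0 -0.05 [279.9140878  259.99521487]
0.008 -0.05 [279.88800378 246.27394997]
0 [255.37070908 278.60285912]
-0.01 [255.20211337 273.71542069]
-0.02 [255.03173671 268.77635405]
-0.03 [254.85955072 263.7848368 ]
-0.04 [254.68552644 258.74002898]
[0.5434132  0.19855833 0.03327811] [ 2.00775177e-01  3.59044470e-01  1.65062695e+00 -7.60866245e-06
  1.13205397e+00  1.80777758e+00]
```

View pics/c6.png

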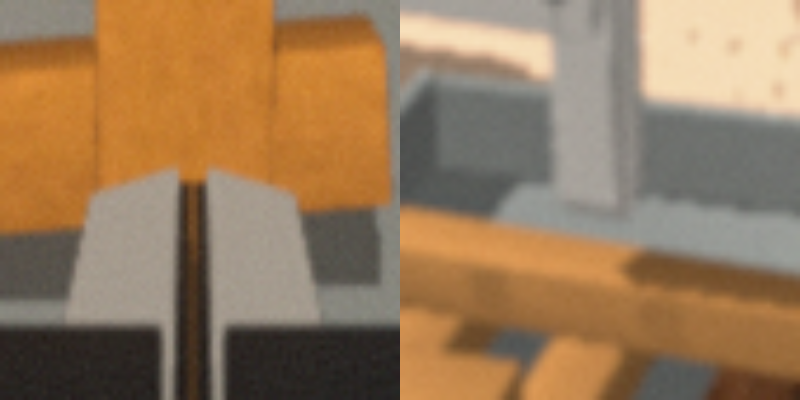

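The pictures show the tips at wrist row ~234 and side row ~261. That puts the real fingertips about 30 mm above the reported TCP, so they closed over the bar. I'll go about 25 mm deeper, gently, watching the force.

Request:
steer_hand([
  [[0, 0, 0, 0], [0, 0, 0, 0], [0, 0, 0, 0], [0, 0, 0, 0], [0, 0, 0, 0], [0, 0, 0, 0], [0, 0, 0, 0], [0, 0, 0.005, 0], [0, 0, 0.01, 0], [0, 0, 0.015, 0], [0, 0, 0.02, 0], [0, 0, 0.023, 0], [0, 0, 0.023, 0]],
], jaw=0.05)

```text
time: 9.05
eef_pos: [0.5424, 0.1983, 0.009]
tool_rot: [0.0, 1.0, -0.018, -0.001]
ft_force: [0.2, 0.4, -0.2]
grip_width: 0.05
gripper_force: 0.0
```

Request:
steer_hand([
  [[0, 0, 0, 0], [0, 0, 0, 0], [0, 0, 0, 0], [0, 0, 0, 0], [0, 0, 0, 0], [0, 0, 0, 0], [0, 0, 0, 0], [0, 0, 0, 0], [0, 0, 0, 0]],
], jaw=0)

```text
time: 9.8
eef_pos: [0.5438, 0.1987, 0.0107]
tool_rot: [-0.0, 1.0, -0.018, 0.0]
ft_force: [-0.1, 0.1, 2.0]
grip_width: 0.0233
gripper_force: 30.0
```

Request:
steer_hand([
  [[0, 0, -0.01, 0], [0, 0, -0.03, 0], [0, 0, -0.04, 0], [0, 0, -0.04, 0], [0.001, 0.025, -0.04, 0], [0.002, 0.05, -0.04, 0], [0.003, 0.07, -0.04, 0], [0.003, 0.075, -0.04, 0], [0.003, 0.075, -0.04, 0], [0.003, 0.075, -0.03, 0], [0.003, 0.075, -0.02, 0], [0.003, 0.075, -0.01, 0], [0.003, 0.075, 0, 0], [0.003, 0.075, 0.008, 0], [0.003, 0.075, 0.014, 0], [0.003, 0.075, 0.018, 0], [0.003, 0.075, 0.018, 0]],
])

```text
time: 11.22
eef_pos: [0.5427, 0.1236, -0.009]
tool_rot: [0.0, 1.0, -0.018, -0.001]
ft_force: [0.2, -0.5, -1.6]
grip_width: 0.0232
gripper_force: 30.0
```

Request:
steer_hand([
  [[0, 0, 0.002, 0], [0, 0, 0.0035, 0], [0, 0, 0.0035, 0], [0, 0, 0.0035, 0]],
])

```text
time: 11.55
eef_pos: [0.5441, 0.1235, -0.0108]
tool_rot: [-0.0, 1.0, -0.018, 0.0]
ft_force: [-0.4, 0.7, -0.8]
grip_width: 0.0233
gripper_force: 30.0
```

Request:
steer_hand([
  [[0, 0, 0.001, 0], [0, 0, 0.001, 0], [0, 0, 0.001, 0], [0, 0, 0.001, 0], [0, 0, 0.001, 0], [0, 0, -0.005, 0], [0, 0, -0.02, 0], [0, 0, -0.06, 0], [0, 0, -0.1, 0], [0, 0, -0.14, 0], [0, 0, -0.15, 0]],
], jaw=0.042)

```text
time: 12.47
eef_pos: [0.549, 0.124, 0.1473]
tool_rot: [-0.001, 1.0, -0.018, 0.007]
ft_force: [0.7, 1.0, 1.5]
grip_width: 0.0419
gripper_force: 0.0
```

Request:
steer_hand([
  [[-0.01, -0.02, 0, -0.12], [-0.058, -0.115, 0, -1.653], [-0.058, -0.115, 0, -1.653], [-0.058, -0.115, 0, -1.653], [-0.058, -0.115, 0, -1.653], [-0.058, -0.115, 0, -1.653], [-0.058, -0.115, 0, -1.653], [-0.058, -0.115, 0, -1.653], [-0.058, -0.115, 0, -1.653], [-0.058, -0.115, 0, -1.653], [-0.058, -0.115, 0, -1.653], [-0.058, -0.115, 0, -1.653], [-0.058, -0.115, 0, -1.653], [-0.058, -0.115, 0, -1.653], [-0.058, -0.115, 0, -1.653], [-0.058, -0.115, 0, -1.653]],
])

```text
time: 13.8
eef_pos: [0.4898, 0.2405, 0.1388]
tool_rot: [-0.0, 0.691, 0.723, -0.0]
ft_force: [0.5, 0.3, 0.3]
grip_width: 0.042
gripper_force: 0.0
```

Run:
```python
from seg import *
grab('top','t5'); grab('wrist','w5')
h=masks('w5'); m=cv2.inRange(h,(0,90,15),(25,255,85)); m=cv2.morphologyEx(m,cv2.MORPH_OPEN,np.ones((5,5),np.uint8))
k,l,s,c=cv2.connectedComponentsWithStats(m)
for i in range(1,k):
    if s[i,4]>400: print(s[i].tolist(), onz('w5',box(np.uint8(l==i)*255),.031)[:,:2].round(3).tolist())
h=masks('t5'); m=cv2.inRange(h,(5,110,75),(22,255,255)); r=np.zeros_like(m); r[185:262,112:232]=255; m&=r
k,l,s,c=cv2.connectedComponentsWithStats(m)
for i in range(1,k):
    if s[i,4]>60: print('top',s[i].tolist(), onz('t5',box(np.uint8(l==i)*255),.03)[:,:2].round(3).tolist())
go([.4905,.2407,-.013],1.617)
```

```text
[505, 0, 31, 133, 754] [[0.707, 0.434], [0.713, 0.433], [0.713, 0.317], [0.707, 0.318]]
[499, 0, 61, 235, 9520] [[0.679, 0.432], [0.733, 0.434], [0.787, 0.216], [0.724, 0.214]]
[266, 129, 26, 134, 2783] [[0.474, 0.311], [0.498, 0.312], [0.505, 0.172], [0.478, 0.171]]
[488, 235, 36, 65, 1175] [[0.731, 0.217], [0.751, 0.211], [0.743, 0.135], [0.722, 0.141]]
[313, 364, 185, 17, 2444] [[0.538, 0.046], [0.753, 0.055], [0.758, 0.033], [0.539, 0.024]]
[121, 371, 129, 11, 1149] [[0.312, 0.027], [0.463, 0.032], [0.463, 0.019], [0.311, 0.014]]
top [212, 191, 10, 58, 520] [[0.618, 0.13], [0.617, 0.107], [0.471, 0.113], [0.472, 0.135]]
top [163, 195, 35, 10, 306] [[0.61, 0.258], [0.608, 0.171], [0.585, 0.172], [0.587, 0.258]]
top [166, 216, 34, 10, 296] [[0.553, 0.252], [0.557, 0.168], [0.534, 0.167], [0.531, 0.251]]
shift [0.0002 0.0007 0.1518] turn -0.0010893498007529256
```

Request:
steer_hand([
  [[0, 0, 0.03, 0], [0, 0, 0.06, 0], [0, 0, 0.09, 0], [0, 0, 0.11, 0], [0, 0, 0.125, 0], [0, 0, 0.135, 0], [0, 0, 0.143, 0], [0, 0, 0.149, 0], [0, 0, 0.152, 0], [0, 0, 0.152, 0]],
])

```text
time: 14.73
eef_pos: [0.4901, 0.2406, -0.0131]
tool_rot: [0.0, 0.691, 0.723, 0.0]
ft_force: [-0.4, 0.5, 0.0]
grip_width: 0.042
gripper_force: 0.0
```

Request:
steer_hand([
  [[0, 0, 0, 0], [0, 0, 0, 0], [0, 0, 0, 0], [0, 0, 0, 0], [0, 0, 0, 0], [0, 0, 0, 0], [0, 0, 0, 0]],
], jaw=0)

```text
time: 15.32
eef_pos: [0.49, 0.2407, -0.0124]
tool_rot: [-0.0, 0.691, 0.723, 0.0]
ft_force: [-3.3, -0.3, 5.6]
grip_width: 0.0258
gripper_force: 30.0
```

Request:
steer_hand([
  [[0, 0, -0.01, 0], [0, 0, -0.03, 0], [0, 0, -0.06, 0], [0, 0, -0.1, 0], [0, 0, -0.14, 0], [0, 0, -0.17, 0], [0, 0, -0.17, 0], [0, 0, -0.17, 0]],
])

```text
time: 15.98
eef_pos: [0.492, 0.241, 0.1596]
tool_rot: [0.002, 0.691, 0.723, 0.003]
ft_force: [0.1, 0.0, -2.4]
grip_width: 0.0256
gripper_force: 30.0
```

```bash
python3 -c "
from h import *
go([.536,-.285,.13],1.571-.058)"
```

```text
shift [-0.5275  0.0196  0.029 ] turn 0.10372786685890723
```

The walnut is held and lifted (width 25.6 mm). I'll refine the board axis from the earlier board pictures before moving across.

Run:
```python
from seg import *
for n,(a,b,c,d) in {'wb1':(195,160,365,252),'wb2':(295,125,470,222)}.items():
    im=cv2.imread(f'pics/{n}.png'); h=masks(n)
    bg=np.median(h[b-20:b,a:c].reshape(-1,3),0); bd=np.median(h[(b+d)//2-2:(b+d)//2+3,(a+c)//2-20:(a+c)//2+20].reshape(-1,3),0)
    print(n,'table',bg,'ply',bd)
    # plywood or dark: B/R ratio lower than table
    f=im.astype(float); q=f[:,:,1]/(f[:,:,2]+1); s=h[:,:,1].astype(int)
    m=np.uint8(s>(bg[1]+bd[1])/2)*255; r=np.zeros_like(m); r[b:d,a:c]=255; m&=r
    m=cv2.morphologyEx(m,cv2.MORPH_CLOSE,np.ones((5,5),np.uint8)); m=cv2.morphologyEx(m,cv2.MORPH_OPEN,np.ones((21,21),np.uint8))
    bx=box(m); P=onz(n,bx,.016); print(bx.round(0).tolist()); print(P[:,:2],P.mean(0)[:2],[np.linalg.norm(P[i]-P[i-1]).round(4) for i in range(4)], 'slope',((P[0]-P[1]+P[3]-P[2])[:2]))
    # fence/channel profile: dark-edge midpoints of plywood strip in channel per column
    v=h[:,:,2]; mid=[]
    for x in (np.linspace(a+35,a+125,60)).astype(int):
        col=v[:,x]; y0=int(np.interp(x,[a,c],[(bx[0,1]+bx[3,1])/2,(bx[1,1]+bx[2,1])/2]))
        u=y0; 
        while col[u]>88: u-=1
        w=y0
        while col[w]>88: w+=1
        if w-u>8: mid.append((x,u,w))
    mid=np.array(mid)
    for k in (1,2):
        pf=np.polyfit(mid[:,0],mid[:,k],1); xs=np.array([a+35,a+125]); L=onz(n,np.c_[xs,np.polyval(pf,xs)],.02); print('inner',k,L[:,:2].tolist())
```

```text
wb1 table [ 13. 113. 147.] ply [ 16.  141.5 124. ]
[[205.0, 170.0], [353.0, 176.0], [349.0, 247.0], [202.0, 240.0]]
[[ 0.5931 -0.1742]
 [ 0.583  -0.3807]
 [ 0.4781 -0.3811]
 [ 0.4892 -0.1635]] [ 0.5358 -0.2749] [np.float64(0.1044), np.float64(0.2068), np.float64(0.105), np.float64(0.2179)] slope [0.0212 0.4241]
inner 1 [[0.5527154634869191, -0.20773847898498793], [0.543572667922542, -0.33544379155394627]]
inner 2 [[0.5223734080927956, -0.2065105534243576], [0.5134011677344684, -0.3361813097780355]]
wb2 table [ 14. 112. 157.] ply [ 17. 143. 133.]
[[306.0, 135.0], [453.0, 144.0], [449.0, 217.0], [301.0, 207.0]]
[[ 0.5919 -0.1729]
 [ 0.579  -0.3769]
 [ 0.4756 -0.3828]
 [ 0.49   -0.1679]] [ 0.5341 -0.2751] [np.float64(0.102), np.float64(0.2044), np.float64(0.1036), np.float64(0.2154)] slope [0.0274 0.4189]
inner 1 [[0.552211001961937, -0.20701265322884344], [0.5440200746122295, -0.3325934110816111]]
inner 2 [[0.5217673431732535, -0.20805781020199982], [0.5126228321954894, -0.33569289723394224]]
```

Request:
steer_hand([
  [[-0.02, 0.001, 0.01, 0], [-0.05, 0.002, 0.01, 0.02], [-0.5275, 0.02, 0.01, 0.104], [-0.5275, 0.02, 0.01, 0.104], [-0.5275, 0.02, 0.01, 0.104], [-0.5275, 0.02, 0.01, 0.104], [-0.5275, 0.02, 0.01, 0.104], [-0.5275, 0.02, 0.01, 0.104], [-0.5275, 0.02, 0.01, 0.104], [-0.5275, 0.02, 0.01, 0.104], [-0.5275, 0.02, 0.01, 0.104], [-0.5275, 0.02, 0.01, 0.104], [-0.5275, 0.02, 0.01, 0.104], [-0.5275, 0.02, 0.01, 0.104], [-0.5275, 0.02, 0.01, 0.104], [-0.5275, 0.02, 0.01, 0.104], [-0.5275, 0.02, 0.01, 0.104], [-0.5275, 0.02, 0.01, 0.104]],
])

```text
time: 17.48
eef_pos: [0.5334, -0.2835, 0.1454]
tool_rot: [-0.001, 0.727, 0.687, -0.0]
ft_force: [0.3, -0.1, -1.2]
grip_width: 0.0256
gripper_force: 30.0
```

```bash
python3 -c "
from h import *
go([.5342,-.2845,-.0005],1.511)"
```

```text
shift [-0.0013  0.0012  0.1459] turn 0.0033005628188258473
```

Request:
steer_hand([
  [[-0.001, 0.001, 0.03, 0.003], [-0.001, 0.001, 0.06, 0.003], [-0.001, 0.001, 0.09, 0.003], [-0.001, 0.001, 0.11, 0.003], [-0.001, 0.001, 0.12, 0.003], [-0.001, 0.001, 0.13, 0.003], [-0.001, 0.001, 0.137, 0.003], [-0.001, 0.001, 0.142, 0.003], [-0.001, 0.001, 0.146, 0.003], [-0.001, 0.001, 0.146, 0.003]],
])

```text
time: 18.32
eef_pos: [0.5354, -0.2866, 0.001]
tool_rot: [0.0, 0.728, 0.685, 0.0]
ft_force: [-1.0, 0.1, -1.6]
grip_width: 0.0253
gripper_force: 30.0
```

Request:
steer_hand([
  [[0, 0, 0.001, 0], [0, 0, 0.002, 0], [0, 0, 0.003, 0], [0, 0, 0.003, 0], [0, 0, 0.003, 0]],
])

```text
time: 18.73
eef_pos: [0.5352, -0.2867, -0.0019]
tool_rot: [0.0, 0.728, 0.685, 0.0]
ft_force: [0.4, 0.2, -1.4]
grip_width: 0.0255
gripper_force: 30.0
```

Request:
steer_hand([
  [[0, -0.001, 0.001, 0], [0, -0.001, 0.0015, 0], [0.004, -0.001, 0.0015, 0], [0.008, -0.001, 0.0015, 0], [0.011, -0.001, 0.0015, 0], [0.013, -0.001, 0.0015, 0], [0.013, -0.001, 0.0015, 0]],
])

```text
time: 19.32
eef_pos: [0.5349, -0.2727, -0.0037]
tool_rot: [-0.0, 0.728, 0.685, 0.0]
ft_force: [0.2, 0.7, -2.0]
grip_width: 0.0258
gripper_force: 30.0
```

Request:
steer_hand([
  [[0.002, 0, 0, 0], [0.004, 0, 0, 0], [0.005, 0, 0, 0], [0.005, 0, 0, 0]],
])

```text
time: 19.65
eef_pos: [0.5352, -0.2682, -0.0037]
tool_rot: [-0.0, 0.728, 0.685, 0.0]
ft_force: [0.6, 0.5, -0.6]
grip_width: 0.0254
gripper_force: 30.0
```

No contact yet; continuing in small steps.

Request:
steer_hand([
  [[0.001, 0, 0, 0], [0.002, 0, 0, 0], [0.002, 0, 0, 0]],
], only="eef|ft_")

```text
eef_pos: [0.5354, -0.2674, -0.0034]
ft_force: [-0.5, -2.9, -1.2]
```

Request:
steer_hand([
  [[0.001, 0, 0, 0], [0.002, 0, 0, 0], [0.002, 0, 0, 0]],
], only="eef|ft_")

```text
eef_pos: [0.5355, -0.2675, -0.003]
ft_force: [-1.9, -7.1, -1.1]
```

Contact with the stop at y = −0.2675, as expected. I'll settle it down, release and rise.

Request:
steer_hand([
  [[0, 0, 0.001, 0], [0, 0, 0.002, 0], [0, 0, 0.002, 0], [0, 0, 0.002, 0]],
], only="eef|ft_")

```text
eef_pos: [0.5357, -0.2675, -0.0043]
ft_force: [-2.2, -5.3, 1.4]
```

Request:
steer_hand([
  [[0, 0, 0.002, 0], [0, 0, 0.002, 0], [0, 0, 0.002, 0], [0, 0, 0.002, 0], [0, 0, 0.002, 0], [0, 0, 0.002, 0], [0, 0, 0.002, 0]],
], jaw=0.045)

```text
time: 21.07
eef_pos: [0.5355, -0.2642, -0.0077]
tool_rot: [-0.0, 0.728, 0.685, 0.0]
ft_force: [0.3, 0.2, 0.2]
grip_width: 0.045
gripper_force: 0.0
```

Request:
steer_hand([
  [[0, 0, -0.01, 0], [0, 0, -0.03, 0], [0, 0, -0.06, 0], [0, 0, -0.1, 0], [0, 0, -0.14, 0], [-0.03, 0, -0.18, 0], [-0.06, 0, -0.2, 0], [-0.08, 0, -0.22, 0], [-0.08, 0, -0.22, 0], [-0.08, 0, -0.22, 0]],
])

```text
time: 21.9
eef_pos: [0.5312, -0.3459, 0.2148]
tool_rot: [0.002, 0.729, 0.685, 0.0]
ft_force: [-0.5, 0.5, -0.7]
grip_width: 0.0452
gripper_force: 0.0
```

Run:
```python
from h import *
a=grab('wrist','w9'); b=grab('top','t9')
cv2.imwrite('pics/c9.png',np.hstack([cv2.resize(a[60:240,180:380],None,fx=2.2,fy=2.2),cv2.resize(b[170:275,95:245],(360,396))]))
```

```text
(no output)
```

View pics/c9.png

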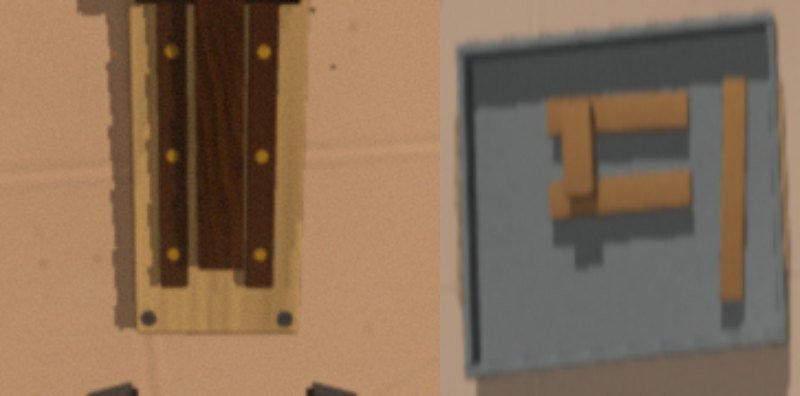

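The walnut lies parallel in the channel, its near end at crop row 268 against fence ends at 287. All four light pieces lie inside the tray. One numeric check of the stop gap:

Run:
```python
from seg import *
g=lambda c,r:(180+c/2.2-.3,60+r/2.2-.3)
w=onz('w9',[g(198,268),g(240,268)],.039)[:,:2]; f=onz('w9',[g(161,287),g(187,287),g(246,287),g(272,287)],.024)[:,:2]
st=onz('w9',[g(220,3)],.04)[:,:2]
print(w,f,st,'end to fence end',w.mean(0)-f.mean(0),'expect y .013')
```

```text
[[ 0.5204 -0.3364]
 [ 0.5439 -0.338 ]] [[ 0.4974 -0.3484]
 [ 0.5126 -0.3494]
 [ 0.547  -0.3516]
 [ 0.5622 -0.3526]] [[ 0.5416 -0.2004]] end to fence end [0.0023 0.0133] expect y .013
```

```bash
python3 -c "
from plant import env, cams, status, workorder
print(workorder.sign_off())"
```

```text
the job is handed in; nothing more can be done
None
```

The job is handed in, verdict not shown: the walnut blank lies flat in the channel, within about 1 mm of the end stop and about 2 mm off the centre line by my last camera check, and the beech blanks and off-cut are all in the tray; the bystanders were not re-measured.

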